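# Seal the fuming chamber on the evidence bottle and start it

## Robot

A 7-joint arm with a two-finger parallel gripper is mounted at the origin on the work surface. World frame = base frame: x ahead of the robot, y to its left, z up, the work surface at z = 0. Lengths are in m, angles in rad, forces in N, time in s.
With the tool pointing down it reaches from about 0.4 to 0.9 m from the base axis. Payload 5.6 kg.
Tool frame: the origin (TCP) lies midway between the tips of the shut fingers; the grasp point (between the pads) lies bot.tcp_to_grasp behind it (bot.tcp_to_grasp is the distance from the TCP to the grasp point, in m); z points along the fingers, y is the line along which they close (so a half turn about z gives the same grasp; the last joint's range is limited). The gripper opens to 92 mm and grips with 3 to 60 N. Pads are 20 mm wide; open, the fingers measure 128 mm over their backs; the gripper's body (75 mm by 189 mm) begins 69 mm behind the grasp point.
Start: joints at [-1.318, 0.468, -0.012, 1.603, 0.006, 1.071, -0.056], TCP at [0.19, 0.622, 0.215] pointing down, gripper open.
Joint ranges: [-2.53, 2.53], [-0.31, 2.02], [-1.57, 1.55], [0.28, 2.44], [-1.29, 4.43], [0.15, 1.84], [-2.92, 2.92]. Speed limits (rad/s): [2.57, 2.57, 3.14, 3.14, 3.14, 3.14, 3.14].

## Interface

Orientations are given as a unit quaternion [x, y, z, w].
In Python, from cell import bot gives the robot as it stands. The module is installed in compiled form; this text tells all that it offers.
- The arm moves only by the shell command python3 -m inch 'ROWS' [OPENING] [FORCE]. ROWS is JSON, a list of rows, each an object with "delta_pos": the shift along the tool's x, y, z scaled (see below), a list of three; "turn": the turn, a rotation vector about the tool's x, y, z scaled (see below), a list of three. A call has 1 to 12 rows; each row is the pose to reach, as a shift and turn from the pose commanded when the call began, along the tool's axes at that moment, turning the shorter way round; what a row does not reach only later rows make up. The controller multiplies each number of a shift by 1 m and each number of a turn by 360 degrees. A row lasts 1/12 s, in which the tool goes at most 41.7 mm and 7.16 degrees, less where a joint would pass 70% of its speed; a pose out of reach is approached as far as the arm can. A call with a number of a shift or a turn outside -1 to 1 is refused whole. A call with a gripper value outside its range is refused whole. OPENING is the opening, from -1 (shut) to 1 (fully open), set as the call begins (- or left out, the last holds). The fingers move at their own pace and stop on an object; FORCE is the grip in N (left out, the last holds). Time passes only in rows, so rows that repeat a pose let the fingers close. It gives the time, the measured TCP pose, the force, the opening and the grip force at its end, in the units of the state.
- bot.read_state(): the state, without advancing time (a new reading comes with each control period).
- bot.camera(name): name is "side" or "top" or "wrist"; returns a dict with "img" (420x560x3 uint8, red, green, blue), "fx", "fy", "cx", "cy" (pixels), "pose" (4x4, takes a point from camera to world coordinates); the wrist camera has in their place "hand_eye" (4x4, takes a point from camera to tool coordinates, whose origin is the TCP and whose axes are the flange's). Camera axes: x right, y down, z forward; pixel columns grow to the right and rows downward; lengths in m; the calibration is good to about 2 mm. A picture is of the moment at which its call begins: read the wrist's pose just before it. There is no depth.
- bot.sign_off(): hands the job in; it is judged then, once.
The state is a dict: "time_s": time; "joint_positions": joint angles; "qd": joint speeds; "tau": joint torques, N m; "tcp_pos": TCP position; "tcp_rot": TCP orientation; "contact_force": force on the tool from outside, world axes, zero at the start; "wrist_torque": the same for the moment, N m; "width": finger opening in m; "gripper_force": force on a finger pad.
Only numpy, scipy, OpenCV 4.12 (cv2) and the standard library are available. Lean on these libraries where they do the work, as an engineer would, in place of code of your own. Each camera call takes 0.05 s, during which the arm holds its last target. There are 200 camera calls.

## Task

The fuming chamber on the bench is ready to run: using only the fingertips, gently push its blue drawer fully shut with the evidence bottle lying in it, and push the yellow hatch cover all the way across its vent grille (in either order), then press the green start button fully down and let it come back up. Do not start it before both are shut, do not touch or disturb the bottle (its prints must stay intact), leave the red stop button alone, and leave the jar, tub, tape, brush, torch and green bottle where they stand; nothing is picked up.

Things in the scene. Friction and masses are not known exactly. Their poses are not given: they have to be found in the camera images.
- chamber: Low white fuming chamber, fixed to the bench: 360 mm wide (y), 270 mm deep (x), its flat deck 95 mm above the bench, a clear window in the rear half of the deck. Origin at the middle of the lower front edge, at bench height; +x points from the front into the chamber, +y to its left side as seen from its front. Its place and yaw vary.
- drawer (a joint): How far the blue-fronted drawer has been pushed in since the start, in m, along the chamber's +x: it starts at 0, which is 90 mm open, and reads 0.09 when fully shut against its stop (negative: pulled further out, to -0.03). It slides with about 2 N of friction plus light damping, has no spring and no latch, and stays where it is left.
- drawer_front (a point): Centre of the flat outer (front) face of the drawer's blue front panel, a plate 350 mm wide, 85 mm tall and 18 mm thick without a handle; this point is 50 mm above the bench, and the panel's top edge is 93 mm above the bench, 2 mm below the deck. Axes as the chamber's; pushed along +x it goes shut.
- bottle: Clear glass evidence bottle, 56 mm diameter, 208 mm long, 280 g, loose, lying crosswise in the open drawer between low rubber chocks, its axis along the drawer's width (its own y, neck to +y). Origin on the underside of its body, 100 mm from its base. Not to be touched.
- vent (a joint): Position of the yellow hatch cover on the deck, in m: 0 fully open, 0.058 fully shut over the grille (end stop). It grows as the cover moves towards the chamber's +y. It starts anywhere from 0 to 0.025. It slides with about 1.5 N of friction plus light damping, no spring, and stays where it is left.
- vent_edge (a point): Middle of the cover's upright pushing edge, the -y side of the yellow block (80 mm along x, 56 mm along y, 18 mm tall). The point is 12 mm above the deck (107 mm above the bench), the block's top is 21 mm above the deck, its underside 3 mm. Axes as the chamber's; pushed along +y it goes shut. The vent lies 65 mm behind the chamber's front, on the left or the right half of the deck; a 3 mm base plate reaches about 4 mm past the open cover's edge, beyond that is bare deck.
- start (a joint): Travel of the green start button, in m: 0 up, 0.006 fully down (5 N); it springs back when let go. It counts as pressed beyond 0.004.
- start_top (a point): Centre of the top face of the round green start button (32 mm diameter in a black ring of 48 mm), 22 mm above the deck when up; pressed straight down. It stands on the half of the deck that the vent does not take.
- stop (a joint): Travel of the red stop button (26 mm diameter), in m: 0 up, 0.006 fully down. Not to be pressed.
- stop_top (a point): Centre of the top face of the red stop button, 22 mm above the deck, 55 mm behind (chamber +x) the green one.
- powder_jar: Grey powder jar with a blue cap, 72 mm diameter, 110 mm tall, standing on the bench left of the chamber's front. Origin under its centre. Leave it.
- tub: Small white open tub, 76 mm diameter, 60 mm tall, on the bench right of the chamber's front. Origin under its centre. Leave it.
- clear_bottle: Green glass bottle, 62 mm diameter, 210 mm tall, standing left of the chamber. Origin under its centre. Leave it.
- tape: Roll of yellow lifting tape, 80 mm diameter, 22 mm tall, lying flat right of the chamber. Origin under its centre. Leave it.
- brush: Black-handled flat brush, about 200 mm long, lying left of the chamber, near the green bottle. Leave it.
- torch: Black torch, 155 mm long, 36 mm thick, lying right of the chamber. Leave it.

How it is judged:
On the way, in this order (a step that is already met when the one before it is completed fails the run):
1. the drawer is fully shut and the hatch cover fully across (value of joint drawer above 0.086 m and value of joint vent above 0.053 m), for 0.1 s.
2. the green start button is pressed fully down with both shut (all of step 1 and value of joint start above 0.004 m), for 0.05 s.
At the end, for the whole second after the job is handed in: The drawer is within 4 mm of fully shut and the hatch cover within 5 mm of its closed end stop, the green button has been pressed and is up again, the red one is up, and the bottle lies at rest between its chocks in the drawer (all of step 1 and value of joint each of start, stop below 0.0015 m and x of bottle in the frame of drawer_front between 0.053 and 0.073 m and angle between bottle's own y axis and vertical above 1.45 rad and linear speed of bottle below 0.02 m/s); the robot touches nothing.
It fails at once if the start button is pressed before drawer and vent are shut, or the stop button is pressed (value of joint stop above 0.003 m or (value of joint start above 0.003 m and not (value of joint drawer above 0.086 m and value of joint vent above 0.053 m))).
It fails at once if the robot touches the evidence bottle (contact force between any of the fingers, the arm and bottle above 0.3 N).
It fails at once if the evidence bottle is lifted or thrown out of its chocks (z of bottle in the frame of drawer_front above -0.025 m or x of bottle in the frame of drawer_front above 0.078 m or x of bottle in the frame of drawer_front below 0.048 m).
It fails at once if the drawer is slammed (faster than 0.35 m/s) (velocity of joint drawer above 0.35 m/s).
It fails at once if the jar, tub, green bottle, tape, brush or torch is moved by more than 20 mm or picked up (distance of any of powder_jar, tub, clear_bottle, tape, brush, torch from where it was at the start of the episode above 0.02 m).
It also fails if it takes over 48 s, if anything falls off the work surface, if the arm or the gripper's body presses on something with over 40 N, if the wrist force passes 120 N, or if a joint passes its speed limit or range.

## Working session

There is one attempt and no reset: what is moved stays moved. The work goes in short steps, Python scripts to look and compute and a shell command to move; the robot and the scene stay as the last step left them, time stands still between calls to the robot, and variables do not carry over. Pictures are saved under pics/ and viewed, at most 10 in all, crops included, and the job is handed in when it is done.

```bash
mkdir -p pics; python3 - <<'E'
from cell import bot
import cv2,numpy as np
s=bot.read_state();print(s['time_s'],s['tcp_pos'],s['tcp_rot'],s['width'],bot.tcp_to_grasp)
for n in("top","side"):
    c=bot.camera(n);cv2.imwrite(f"pics/{n}0.png",c["img"][:,:,::-1]);print(n,c["fx"],c["fy"],c["cx"],c["cy"],np.round(c["pose"],4).tolist())
E
```

```text
0.0 [0.18939235 0.62116052 0.21362149] [ 1.47402947e-01  9.89076101e-01 -9.13960270e-04 -5.38304298e-05] 0.09180125705804539 0.0187
top 394.4318859333607 394.4318859333607 277.27419700764017 208.1725773544828 [[-0.0145, -0.9954, 0.0948, 0.489], [-0.9999, 0.0149, 0.0031, 0.0235], [-0.0045, -0.0947, -0.9955, 1.0436], [0.0, 0.0, 0.0, 1.0]]
side 390.9696114912572 390.9696114912572 275.52596099813394 211.45139811283815 [[0.7768, -0.4445, 0.4462, 0.1506], [-0.6296, -0.529, 0.569, -0.5629], [-0.0168, -0.7229, -0.6907, 0.7889], [0.0, 0.0, 0.0, 1.0]]
```

View pics/top0.png

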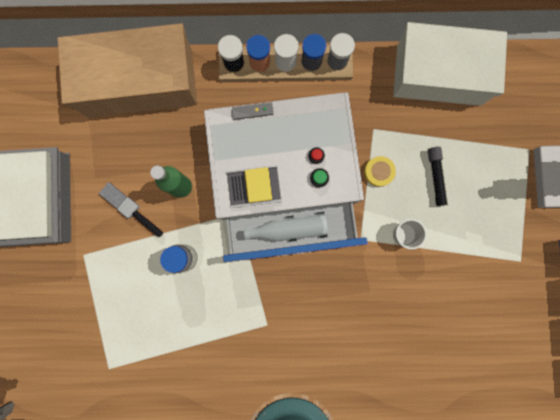

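View pics/side0.png

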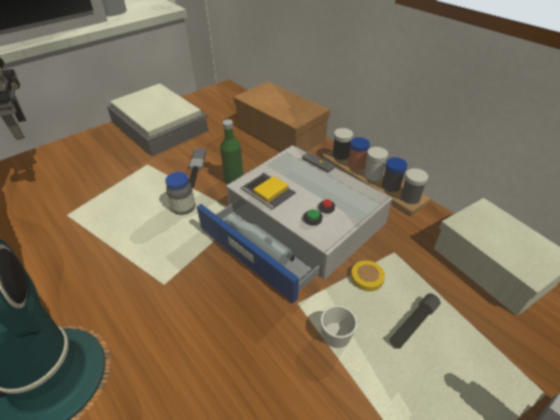

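The top view shows the blue front from about (224,258) to (366,242), the yellow cover at (259,185), green button at (320,178) and red at (317,155). The vent is on the left half. Next I'll segment by colour and project.

```bash
cat > h.py <<'E'
from cell import bot
import cv2,numpy as np
from scipy.spatial.transform import Rotation as R
def proj(c,uv,z,P=None):
    P=np.array(c["pose"]) if P is None else P
    d=P[:3,:3]@np.array([(uv[0]-c["cx"])/c["fx"],(uv[1]-c["cy"])/c["fy"],1]);o=P[:3,3]
    return o+d*(z-o[2])/d[2]
def blob(img,lo,hi,roi):
    m=cv2.inRange(cv2.cvtColor(img,cv2.COLOR_RGB2HSV),lo,hi);k=np.zeros_like(m);x0,y0,x1,y1=roi;k[y0:y1,x0:x1]=255
    n,l,s,ce=cv2.connectedComponentsWithStats(m&k);i=1+np.argmax(s[1:,4])
    return ce[i],cv2.minAreaRect(np.argwhere(l==i)[:,::-1].astype(np.float32)),s[i]
E
python3 - <<'E'
from h import *
c=bot.camera("top");I=c["img"]
g,_,_=blob(I,(45,90,40),(80,255,255),(300,165,340,195))
r,_,_=blob(I,(0,120,60),(8,255,255),(300,140,340,170))
y,yr,_=blob(I,(20,120,100),(35,255,255),(235,160,285,210))
b,br,_=blob(I,(100,120,50),(125,255,255),(215,230,375,265))
G=proj(c,g,.117);Rr=proj(c,r,.117);Y=[proj(c,p,.116) for p in cv2.boxPoints(yr)];
B=[proj(c,p,.093) for p in cv2.boxPoints(br)]
np.set_printoptions(precision=4,suppress=True)
print(G,Rr,'yaw',np.arctan2(*(Rr-G)[[1,0]]));print(g,r,yr,br);print(np.array(Y));print(np.array(B))
for n,p in dict(deckFL=(216,215),deckFR=(360,201),deckRL=(206,107),deckRR=(351,95)).items():print(n,proj(c,p,.095))
E
```

```text
[ 0.6512 -0.0749  0.117 ] [ 0.7057 -0.0693  0.117 ] yaw 0.10235132931440197
[319.4556 176.574 ] [316.5505 154.0826] ((257.7308044433594, 184.84616088867188), (32.37306213378906, 24.310808181762695), 82.87498474121094) ((294.77362060546875, 249.24911499023438), (6.420679569244385, 143.13583374023438), 82.63195037841797)
[[0.6693 0.1052 0.116 ]
 [0.6757 0.0476 0.116 ]
 [0.5984 0.0391 0.116 ]
 [0.5921 0.0962 0.116 ]]
[[ 0.4682  0.1572  0.093 ]
 [ 0.5071 -0.184   0.093 ]
 [ 0.4918 -0.1854  0.093 ]
 [ 0.453   0.1552  0.093 ]]
deckFL [0.565  0.1746 0.095 ]
deckFR [ 0.5938 -0.1738  0.095 ]
deckRL [0.8338 0.1994 0.095 ]
deckRR [ 0.8587 -0.1606  0.095 ]
```

```bash
cat >> h.py <<'E'
YAW=.112
def go(*goals,yaw=YAW):
    """shift & turn from the present pose to each world TCP goal; tool down, tool y along chamber y"""
    s=bot.read_state();T=R.from_quat(s["tcp_rot"])
    Q=R.from_matrix(np.array([[-np.cos(yaw),-np.sin(yaw),0],[-np.sin(yaw),np.cos(yaw),0],[0,0,-1]]).T)
    print("t",round(s["time_s"],2),"tcp",np.round(s["tcp_pos"],4),"F",np.round(s["contact_force"],2),"w",round(s["width"],4),"turn/360",np.round((T.inv()*Q).as_rotvec()/2/np.pi,4))
    for g in goals:print(g,np.round(T.inv().apply(np.array(g)-s["tcp_pos"]),4))
O=np.array([.5785,0.,0.])
def ch(x,y,z):return np.round([O[0]+x*np.cos(YAW)-y*np.sin(YAW),O[1]+x*np.sin(YAW)+y*np.cos(YAW),z],4).tolist()
E
python3 -c "
from h import *
go([.42,.25,.22],[.433,-.02,.2])"
```

```text
t 0.15 tcp [0.1894 0.6213 0.2139] F [ 1.07  0.6  -0.11] w 0.0918 turn/360 [-0.0002 -0.     -0.0649]
[0.42, 0.25, 0.22] [-0.3288 -0.288  -0.0057]
[0.433, -0.02, 0.2] [-0.42   -0.5424  0.0146]
```

```bash
python3 -m inch '[{"delta_pos":[-0.33,-0.29,-0.006],"turn":[0,0,-0.065]},{"delta_pos":[-0.33,-0.29,-0.006],"turn":[0,0,-0.065]},{"delta_pos":[-0.33,-0.29,-0.006],"turn":[0,0,-0.065]},{"delta_pos":[-0.33,-0.29,-0.006],"turn":[0,0,-0.065]},{"delta_pos":[-0.33,-0.29,-0.006],"turn":[0,0,-0.065]},{"delta_pos":[-0.33,-0.29,-0.006],"turn":[0,0,-0.065]},{"delta_pos":[-0.33,-0.29,-0.006],"turn":[0,0,-0.065]},{"delta_pos":[-0.33,-0.29,-0.006],"turn":[0,0,-0.065]},{"delta_pos":[-0.33,-0.29,-0.006],"turn":[0,0,-0.065]},{"delta_pos":[-0.33,-0.29,-0.006],"turn":[0,0,-0.065]},{"delta_pos":[-0.33,-0.29,-0.006],"turn":[0,0,-0.065]},{"delta_pos":[-0.33,-0.29,-0.006],"turn":[0,0,-0.065]}]' -1 10
python3 -c "
from h import *
go([.433,-.02,.2],[.433,-.02,.055])"
```

```text
time_s: 1.15
tcp_pos: [0.4235, 0.2427, 0.2208]
tcp_rot: [-0.052, 0.999, -0.001, 0.001]
contact_force: [-0.0, 0.3, -0.1]
width: 0.014
gripper_force: 0.0
t 1.15 tcp [0.4235 0.2427 0.2208] F [-0.04  0.3  -0.1 ] w 0.014 turn/360 [-0.0003  0.0002 -0.0014]
[0.433, -0.02, 0.2] [ 0.0177 -0.2622  0.0212]
[0.433, -0.02, 0.055] [ 0.0179 -0.262   0.1662]
```

```bash
python3 -m inch '[{"delta_pos":[0.018,-0.262,0.02]},{"delta_pos":[0.018,-0.262,0.02]},{"delta_pos":[0.018,-0.262,0.02]},{"delta_pos":[0.018,-0.262,0.02]},{"delta_pos":[0.018,-0.262,0.02]},{"delta_pos":[0.018,-0.262,0.02]},{"delta_pos":[0.018,-0.262,0.02]},{"delta_pos":[0.018,-0.262,0.16]},{"delta_pos":[0.018,-0.262,0.16]},{"delta_pos":[0.018,-0.262,0.16]},{"delta_pos":[0.018,-0.262,0.16]},{"delta_pos":[0.018,-0.262,0.16]}]' || python3 -m inch '[{"delta_pos":[0,0,0],"turn":[0,0,0]}]'
python3 - <<'E'
from h import *
go([.433,-.02,.055],ch(-.108,0,.055),ch(-.018,0,.055))
c=bot.camera("top");cv2.imwrite("pics/top1.png",cv2.resize(c["img"][100:300,150:450,::-1],None,fx=2.5,fy=2.5))
E
```

```text
time_s: 1.23
tcp_pos: [0.4211, 0.2471, 0.2206]
tcp_rot: [-0.055, 0.999, 0.0, -0.0]
contact_force: [-0.9, 0.6, 0.1]
width: 0.0074
gripper_force: 0.0
t 1.23 tcp [0.4211 0.2471 0.2206] F [-0.91  0.63  0.08] w 0.0074 turn/360 [ 0.     -0.     -0.0004]
[0.433, -0.02, 0.055] [ 0.0173 -0.2669  0.1655]
[0.4712, -0.0121, 0.055] [-0.0216 -0.2632  0.1655]
[0.5606, -0.002, 0.055] [-0.1115 -0.2629  0.1655]invalid input at $[0]: expected keys delta_pos, turn
```

View pics/top1.png

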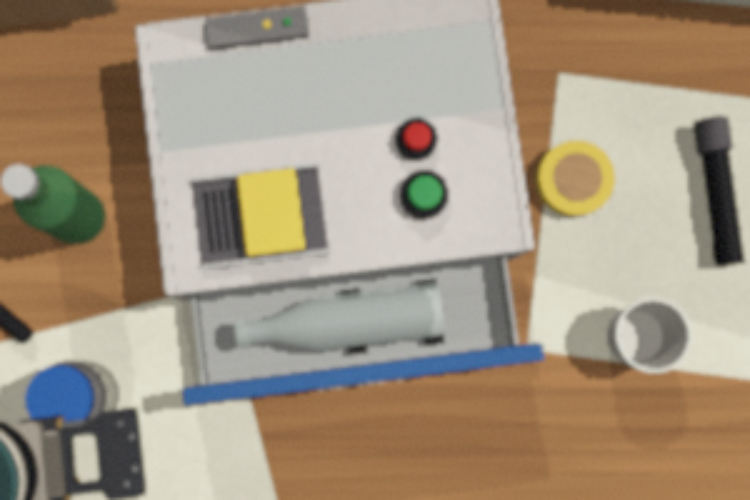

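The image shows the scene undisturbed, the gripper at lower left near the jar, and the cover partly across with its pushing edge at crop (302,215). The `turn` key turned out to be required, so I'll resend with it.

```bash
python3 -m inch '[{"delta_pos":[0.017,-0.267,0.02],"turn":[0,0,0]},{"delta_pos":[0.017,-0.267,0.02],"turn":[0,0,0]},{"delta_pos":[0.017,-0.267,0.02],"turn":[0,0,0]},{"delta_pos":[0.017,-0.267,0.02],"turn":[0,0,0]},{"delta_pos":[0.017,-0.267,0.02],"turn":[0,0,0]},{"delta_pos":[0.017,-0.267,0.02],"turn":[0,0,0]},{"delta_pos":[0.017,-0.267,0.02],"turn":[0,0,0]},{"delta_pos":[0.017,-0.267,0.16],"turn":[0,0,0]},{"delta_pos":[0.017,-0.267,0.16],"turn":[0,0,0]},{"delta_pos":[0.017,-0.267,0.16],"turn":[0,0,0]},{"delta_pos":[0.017,-0.267,0.16],"turn":[0,0,0]},{"delta_pos":[0.017,-0.267,0.16],"turn":[0,0,0]}]'
python3 - <<'E'
from h import *
go(ch(-.108,0,.06),ch(-.018,0,.06))
E
```

```text
time_s: 2.28
tcp_pos: [0.4306, -0.0174, 0.0571]
tcp_rot: [-0.058, 0.998, 0.0, -0.004]
contact_force: [-0.6, 0.9, 0.5]
width: 0.0007
gripper_force: 0.0
t 2.28 tcp [ 0.4306 -0.0174  0.0571] F [-0.62  0.89  0.49] w 0.0007 turn/360 [ 0.0001 -0.0013  0.0006]
[0.4712, -0.0121, 0.06] [-0.0409  0.0005 -0.0032]
[0.5606, -0.002, 0.06] [-0.1308  0.0002 -0.004 ]
```

```bash
python3 -m inch '[{"delta_pos":[-0.01,0,0],"turn":[0,0,0]},{"delta_pos":[-0.018,0,0],"turn":[0,0,0]},{"delta_pos":[-0.023,0,0],"turn":[0,0,0]},{"delta_pos":[-0.028,0,0],"turn":[0,0,0]},{"delta_pos":[-0.033,0,0],"turn":[0,0,0]},{"delta_pos":[-0.038,0,0],"turn":[0,0,0]},{"delta_pos":[-0.044,0,0],"turn":[0,0,0]},{"delta_pos":[-0.05,0,0],"turn":[0,0,0]},{"delta_pos":[-0.056,0,0],"turn":[0,0,0]},{"delta_pos":[-0.062,0,0],"turn":[0,0,0]},{"delta_pos":[-0.068,0,0],"turn":[0,0,0]},{"delta_pos":[-0.074,0,0],"turn":[0,0,0]}]'
python3 -m inch '[{"delta_pos":[-0.006,0,0],"turn":[0,0,0]},{"delta_pos":[-0.012,0,0],"turn":[0,0,0]},{"delta_pos":[-0.018,0,0],"turn":[0,0,0]},{"delta_pos":[-0.024,0,0],"turn":[0,0,0]},{"delta_pos":[-0.029,0,0],"turn":[0,0,0]},{"delta_pos":[-0.033,0,0],"turn":[0,0,0]},{"delta_pos":[-0.036,0,0],"turn":[0,0,0]},{"delta_pos":[-0.036,0,0],"turn":[0,0,0]}]'
python3 -c "
from h import *
go(ch(-.018,0,.06))"
```

```text
time_s: 3.28
tcp_pos: [0.5078, -0.0107, 0.0605]
tcp_rot: [-0.056, 0.998, -0.0, -0.0]
contact_force: [-2.6, 0.4, 2.0]
width: 0.0007
gripper_force: 1.2
time_s: 3.95
tcp_pos: [0.5441, -0.0067, 0.0606]
tcp_rot: [-0.056, 0.998, -0.0, 0.001]
contact_force: [-0.7, -0.2, 0.0]
width: 0.0004
gripper_force: 0.0
t 3.95 tcp [ 0.5441 -0.0067  0.0606] F [-0.66 -0.22  0.  ] w 0.0004 turn/360 [-0.      0.0002  0.0001]
[0.5606, -0.002, 0.06] [-0.017   0.0028  0.0006]
```

Not at the stop yet; creep until the force rises.

```bash
python3 -m inch '[{"delta_pos":[-0.002,0,0],"turn":[0,0,0]},{"delta_pos":[-0.004,0,0],"turn":[0,0,0]},{"delta_pos":[-0.006,0,0],"turn":[0,0,0]},{"delta_pos":[-0.008,0,0],"turn":[0,0,0]},{"delta_pos":[-0.008,0,0],"turn":[0,0,0]}]'
python3 -m inch '[{"delta_pos":[-0.001,0,0],"turn":[0,0,0]},{"delta_pos":[-0.002,0,0],"turn":[0,0,0]},{"delta_pos":[-0.003,0,0],"turn":[0,0,0]},{"delta_pos":[-0.003,0,0],"turn":[0,0,0]}]'
```

```text
time_s: 4.37
tcp_pos: [0.551, -0.0059, 0.0605]
tcp_rot: [-0.056, 0.998, -0.0, -0.0]
contact_force: [-1.5, -0.2, 1.3]
width: 0.0002
gripper_force: 1.1
time_s: 4.7
tcp_pos: [0.5509, -0.0059, 0.0605]
tcp_rot: [-0.056, 0.998, 0.0, -0.003]
contact_force: [-11.1, -1.5, 8.7]
width: 0.0008
gripper_force: 5.3
```

```bash
python3 -m inch '[{"delta_pos":[0.01,0,0],"turn":[0,0,0]},{"delta_pos":[0.03,0,0],"turn":[0,0,0]},{"delta_pos":[0.03,0,-0.03],"turn":[0,0,0]},{"delta_pos":[0.03,0,-0.07],"turn":[0,0,0]},{"delta_pos":[0.03,0,-0.11],"turn":[0,0,0]},{"delta_pos":[0.03,0,-0.12],"turn":[0,0,0]},{"delta_pos":[0.03,0,-0.12],"turn":[0,0,0]},{"delta_pos":[0.03,0,-0.12],"turn":[0,0,0]}]'
python3 - <<'E'
from h import *
go(ch(.063,-.012,.18),ch(.063,-.012,.105))
c=bot.camera("top");I=c["img"]
np.set_printoptions(precision=4,suppress=True)
y,yr,_=blob(I,(20,120,100),(35,255,255),(235,160,285,210));print(np.array([proj(c,p,.116) for p in cv2.boxPoints(yr)]))
cv2.imwrite("pics/top2.png",cv2.resize(I[100:300,150:450,::-1],None,fx=2.5,fy=2.5))
E
```

```text
time_s: 5.37
tcp_pos: [0.5245, -0.0085, 0.1807]
tcp_rot: [-0.056, 0.998, 0.0, 0.001]
contact_force: [-0.2, 0.6, 0.4]
width: 0.0005
gripper_force: 0.0
t 5.37 tcp [ 0.5245 -0.0085  0.1807] F [-0.21  0.57  0.38] w 0.0005 turn/360 [0.0001 0.0003 0.0002]
[0.6424, -0.0049, 0.18] [-0.1176 -0.0097  0.001 ]
[0.6424, -0.0049, 0.105] [-0.1174 -0.0098  0.076 ]
[[0.6695 0.105  0.116 ]
 [0.6756 0.0476 0.116 ]
 [0.5981 0.0394 0.116 ]
 [0.5921 0.0963 0.116 ]]
```

View pics/top2.png

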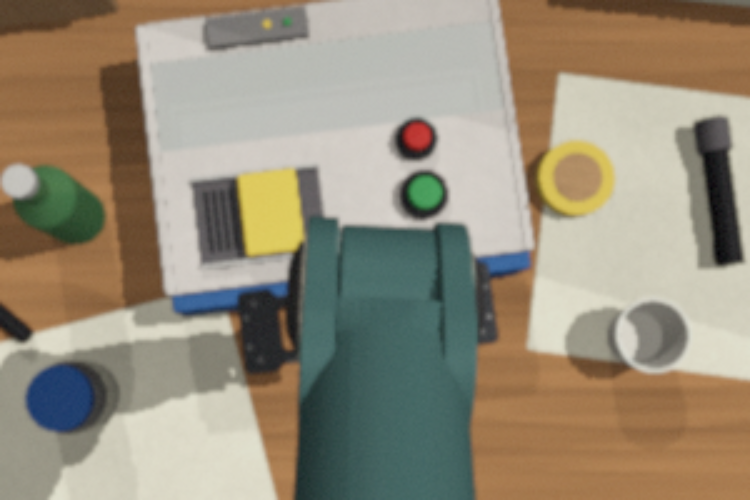

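The drawer is shut, with its blue edge against the chamber front, and nothing else has moved. Next is the vent cover: the pushing edge is at about (0.637, 0.0435).

```bash
python3 -m inch '[{"delta_pos":[-0.117,-0.01,0],"turn":[0,0,0]},{"delta_pos":[-0.117,-0.01,0],"turn":[0,0,0]},{"delta_pos":[-0.117,-0.01,0],"turn":[0,0,0]},{"delta_pos":[-0.117,-0.01,0],"turn":[0,0,0]},{"delta_pos":[-0.117,-0.01,0.03],"turn":[0,0,0]},{"delta_pos":[-0.117,-0.01,0.06],"turn":[0,0,0]},{"delta_pos":[-0.117,-0.01,0.075],"turn":[0,0,0]},{"delta_pos":[-0.117,-0.01,0.075],"turn":[0,0,0]},{"delta_pos":[-0.117,-0.01,0.075],"turn":[0,0,0]}]'
python3 -m inch '[{"delta_pos":[0,0.005,0],"turn":[0,0,0]},{"delta_pos":[0,0.01,0],"turn":[0,0,0]},{"delta_pos":[0,0.015,0],"turn":[0,0,0]},{"delta_pos":[0,0.02,0],"turn":[0,0,0]},{"delta_pos":[0,0.025,0],"turn":[0,0,0]},{"delta_pos":[0,0.03,0],"turn":[0,0,0]},{"delta_pos":[0,0.035,0],"turn":[0,0,0]},{"delta_pos":[0,0.04,0],"turn":[0,0,0]},{"delta_pos":[0,0.045,0],"turn":[0,0,0]},{"delta_pos":[0,0.05,0],"turn":[0,0,0]}]'
```

```text
time_s: 6.17
tcp_pos: [0.6398, -0.0058, 0.1032]
tcp_rot: [-0.056, 0.998, -0.0, -0.002]
contact_force: [1.1, -0.4, 0.8]
width: 0.0004
gripper_force: 0.0
time_s: 7.0
tcp_pos: [0.6361, 0.0438, 0.1058]
tcp_rot: [-0.056, 0.998, -0.0, 0.0]
contact_force: [0.2, -2.0, 1.7]
width: 0.001
gripper_force: 1.0
```

```bash
python3 -m inch '[{"delta_pos":[0,0.003,0],"turn":[0,0,0]},{"delta_pos":[0,0.006,0],"turn":[0,0,0]},{"delta_pos":[0,0.009,0],"turn":[0,0,0]},{"delta_pos":[0,0.012,0],"turn":[0,0,0]},{"delta_pos":[0,0.015,0],"turn":[0,0,0]},{"delta_pos":[0,0.015,0],"turn":[0,0,0]}]'
python3 - <<'E'
from h import *
c=bot.camera("top");I=c["img"]
cv2.imwrite("pics/top3.png",cv2.resize(I[150:230,200:300,::-1],None,fx=6,fy=6))
E
```

```text
time_s: 7.5
tcp_pos: [0.6342, 0.0599, 0.1056]
tcp_rot: [-0.057, 0.998, 0.0, 0.0]
contact_force: [0.2, -1.3, 0.8]
width: 0.0002
gripper_force: 0.2
```

View pics/top3.png

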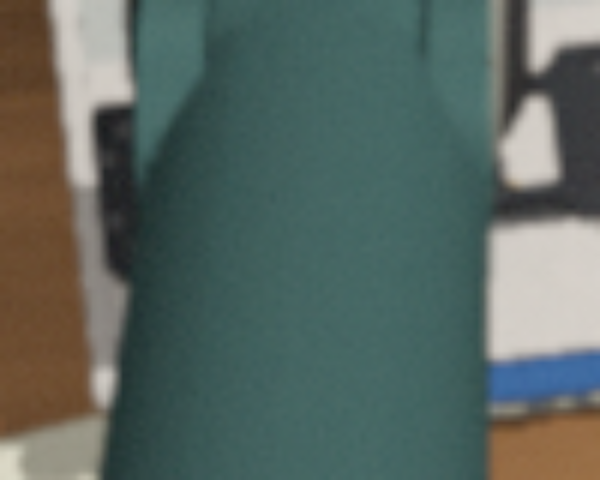

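The arm hides the cover in this view. I'll keep creeping until the force rises.

```bash
python3 -m inch '[{"delta_pos":[0,0.002,0],"turn":[0,0,0]},{"delta_pos":[0,0.004,0],"turn":[0,0,0]},{"delta_pos":[0,0.006,0],"turn":[0,0,0]},{"delta_pos":[0,0.006,0],"turn":[0,0,0]}]'
python3 -m inch '[{"delta_pos":[0,0.002,0],"turn":[0,0,0]},{"delta_pos":[0,0.004,0],"turn":[0,0,0]},{"delta_pos":[0,0.004,0],"turn":[0,0,0]}]'
```

```text
time_s: 7.88
tcp_pos: [0.6333, 0.0654, 0.1054]
tcp_rot: [-0.056, 0.998, 0.0, -0.0]
contact_force: [0.3, -1.0, -0.6]
width: 0.0005
gripper_force: 0.4
time_s: 8.13
tcp_pos: [0.6329, 0.0694, 0.1055]
tcp_rot: [-0.056, 0.998, 0.0, -0.0]
contact_force: [0.7, -1.9, -1.4]
width: 0.0005
gripper_force: 0.4
```

```bash
python3 -m inch '[{"delta_pos":[0,0.002,0],"turn":[0,0,0]},{"delta_pos":[0,0.004,0],"turn":[0,0,0]},{"delta_pos":[0,0.004,0],"turn":[0,0,0]}]'
python3 -m inch '[{"delta_pos":[0,0.002,0],"turn":[0,0,0]},{"delta_pos":[0,0.004,0],"turn":[0,0,0]},{"delta_pos":[0,0.004,0],"turn":[0,0,0]}]'
```

```text
time_s: 8.38
tcp_pos: [0.6328, 0.0705, 0.1055]
tcp_rot: [-0.056, 0.998, -0.001, 0.0]
contact_force: [1.2, -6.4, -1.0]
width: 0.0005
gripper_force: 2.8
time_s: 8.63
tcp_pos: [0.6327, 0.0706, 0.1056]
tcp_rot: [-0.055, 0.999, -0.004, 0.0]
contact_force: [2.0, -12.2, -0.4]
width: 0.0005
gripper_force: 5.9
```

```bash
python3 -m inch '[{"delta_pos":[0,-0.015,0],"turn":[0,0,0]},{"delta_pos":[0,-0.03,0],"turn":[0,0,0]},{"delta_pos":[0,-0.03,-0.04],"turn":[0,0,0]},{"delta_pos":[0,-0.03,-0.075],"turn":[0,0,0]},{"delta_pos":[0.05,-0.07,-0.075],"turn":[0,0,0]},{"delta_pos":[0.09,-0.1,-0.075],"turn":[0,0,0]},{"delta_pos":[0.13,-0.13,-0.075],"turn":[0,0,0]},{"delta_pos":[0.13,-0.13,-0.075],"turn":[0,0,0]},{"delta_pos":[0.13,-0.13,-0.075],"turn":[0,0,0]}]'
python3 - <<'E'
from h import *
c=bot.camera("top");I=c["img"]
np.set_printoptions(precision=4,suppress=True)
y,yr,_=blob(I,(20,120,100),(35,255,255),(215,160,285,210));print(np.array([proj(c,p,.116) for p in cv2.boxPoints(yr)]))
cv2.imwrite("pics/top4.png",cv2.resize(I[100:300,150:450,::-1],None,fx=2.5,fy=2.5))
G=[.6512,-.0749];go(G+[.14],G+[.118],G+[.111])
E
```

```text
time_s: 9.38
tcp_pos: [0.5122, -0.073, 0.1809]
tcp_rot: [-0.052, 0.999, -0.0, -0.001]
contact_force: [0.2, -0.3, -0.7]
width: 0.0007
gripper_force: 0.0
[[0.6649 0.1443 0.116 ]
 [0.6714 0.0864 0.116 ]
 [0.5941 0.0776 0.116 ]
 [0.5878 0.135  0.116 ]]
t 9.43 tcp [ 0.5153 -0.0701  0.1812] F [1.29 0.21 0.07] w 0.0006 turn/360 [ 0.0001  0.     -0.0009]
[0.6512, -0.0749, 0.14] [-0.1346 -0.0192  0.0412]
[0.6512, -0.0749, 0.118] [-0.1346 -0.0192  0.0632]
[0.6512, -0.0749, 0.111] [-0.1346 -0.0192  0.0702]
```

View pics/top4.png

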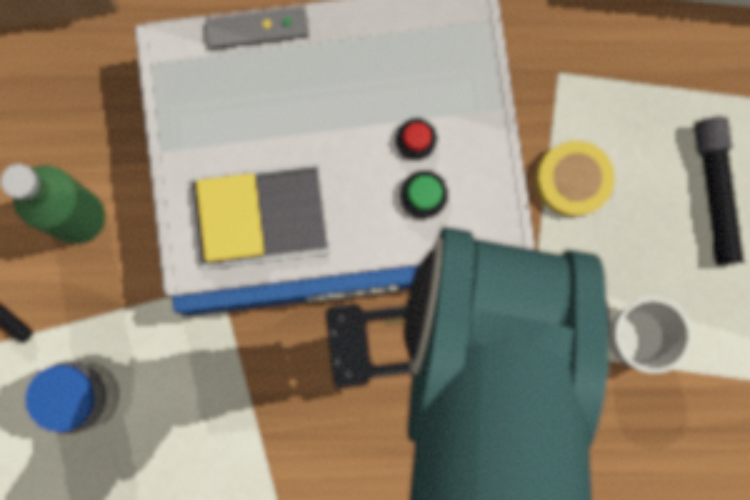

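The grille is fully covered by the yellow block and the drawer is shut. Next I press the green button.

```bash
python3 -m inch '[{"delta_pos":[-0.135,-0.019,0],"turn":[0,0,-0.001]},{"delta_pos":[-0.135,-0.019,0],"turn":[0,0,-0.001]},{"delta_pos":[-0.135,-0.019,0],"turn":[0,0,-0.001]},{"delta_pos":[-0.135,-0.019,0],"turn":[0,0,-0.001]},{"delta_pos":[-0.135,-0.019,0.02],"turn":[0,0,-0.001]},{"delta_pos":[-0.135,-0.019,0.041],"turn":[0,0,-0.001]},{"delta_pos":[-0.135,-0.019,0.05],"turn":[0,0,-0.001]},{"delta_pos":[-0.135,-0.019,0.05],"turn":[0,0,-0.001]},{"delta_pos":[-0.135,-0.019,0.05],"turn":[0,0,-0.001]}]'
python3 -m inch '[{"delta_pos":[0,0,0.005],"turn":[0,0,0]},{"delta_pos":[0,0,0.01],"turn":[0,0,0]},{"delta_pos":[0,0,0.015],"turn":[0,0,0]},{"delta_pos":[0,0,0.018],"turn":[0,0,0]},{"delta_pos":[0,0,0.02],"turn":[0,0,0]},{"delta_pos":[0,0,0.02],"turn":[0,0,0]}]'
```

```text
time_s: 10.18
tcp_pos: [0.6542, -0.0701, 0.1305]
tcp_rot: [-0.06, 0.998, 0.0, -0.0]
contact_force: [0.0, 0.4, 0.1]
width: 0.0005
gripper_force: 0.0
time_s: 10.68
tcp_pos: [0.6546, -0.0706, 0.1116]
tcp_rot: [-0.059, 0.998, 0.0, 0.001]
contact_force: [0.1, 0.2, 3.9]
width: 0.0006
gripper_force: 2.4
```

```bash
python3 -m inch '[{"delta_pos":[0.003,-0.004,0.003],"turn":[0,0,0]},{"delta_pos":[0.003,-0.004,0.005],"turn":[0,0,0]},{"delta_pos":[0.003,-0.004,0.005],"turn":[0,0,0]},{"delta_pos":[0.003,-0.004,0.005],"turn":[0,0,0]}]'
```

```text
time_s: 11.02
tcp_pos: [0.6547, -0.0707, 0.1111]
tcp_rot: [-0.061, 0.998, 0.003, 0.004]
contact_force: [-4.7, 8.0, 26.2]
width: 0.0005
gripper_force: 13.0
```

The button bottomed out at z = 0.111 (6 mm of travel, 26 N). Now I retract straight up and clear of the chamber.

```bash
python3 -m inch '[{"delta_pos":[-0.003,0.004,-0.01],"turn":[0,0,0]},{"delta_pos":[-0.003,0.004,-0.03],"turn":[0,0,0]},{"delta_pos":[-0.003,0.004,-0.07],"turn":[0,0,0]},{"delta_pos":[0,0,-0.09],"turn":[0,0,0]},{"delta_pos":[0.04,0,-0.09],"turn":[0,0,0]},{"delta_pos":[0.08,0,-0.09],"turn":[0,0,0]},{"delta_pos":[0.12,0,-0.09],"turn":[0,0,0]},{"delta_pos":[0.16,0,-0.09],"turn":[0,0,0]},{"delta_pos":[0.16,0,-0.09],"turn":[0,0,0]},{"delta_pos":[0.16,0,-0.09],"turn":[0,0,0]},{"delta_pos":[0.16,0,-0.09],"turn":[0,0,0]}]'
python3 - <<'E'
from h import *
I=bot.camera("side")["img"];cv2.imwrite("pics/side5.png",cv2.resize(I[120:320,170:420,::-1],None,fx=3,fy=3))
E
```

```text
time_s: 11.93
tcp_pos: [0.4935, -0.0938, 0.1962]
tcp_rot: [-0.059, 0.998, 0.0, 0.001]
contact_force: [0.2, -0.0, -0.1]
width: 0.0008
gripper_force: 0.0
```

View pics/side5.png

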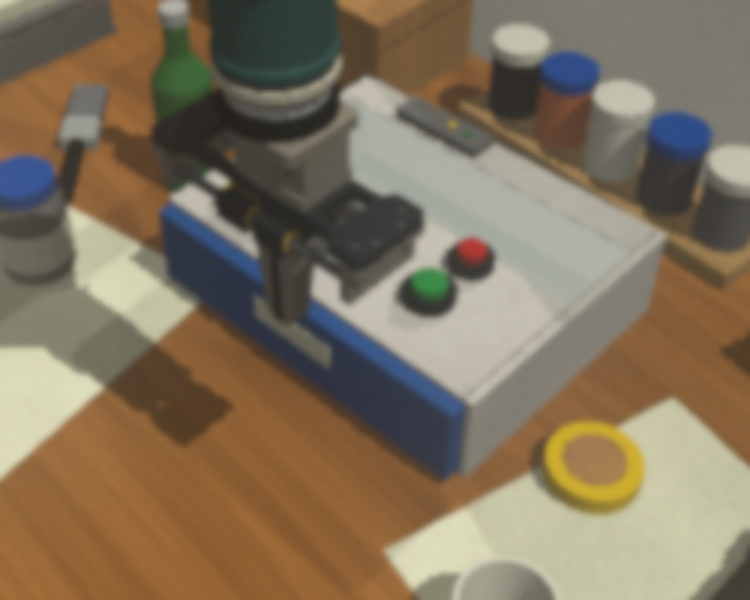

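The drawer is shut, the green (430,285) and red (472,250) buttons are up, and the gripper is clear of everything. I'm handing in.

```bash
python3 -c "
from cell import bot
print(bot.sign_off())"
```

```text
the job is handed in; nothing more can be done
None
```

I shut the drawer and pushed the hatch cover fully across, then pressed the green button fully down and let it come back up. I handed the job in at about 12 s; the sign-off gave no verdict.

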